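Find the rattling tin

ROBOT

A 6-joint arm with a two-finger parallel gripper is mounted at the origin on the work surface. World frame = base frame: x ahead of the robot, y to its left, z up, the work surface at z = 0. Lengths are in m, angles in rad, forces in N, time in s.
With the tool pointing down it reaches from about 0.35 to 0.975 m from the base axis. Payload 4.9 kg.
Tool frame: the origin (TCP) lies at the very end of the fingers, on their centre line; the grasp point (between the pads) lies env.grasp_offset behind it (env.grasp_offset is the distance from the TCP to the grasp point, in m); z points along the fingers, y is the line along which they close (so a half turn about z gives the same grasp; the last joint's range is limited). The gripper opens to 85 mm and grips with 20 to 120 N. Pads are 22 mm wide; open, the fingers measure 114 mm over their backs; the gripper's body (76 mm by 85 mm) begins 54 mm behind the grasp point. The pads swing forward as they close: fully open they stand 13 mm farther back than shut.
Start: joints at [-1.446, 0.053, 1.613, -0, 1.476, -0.119], TCP at [0.151, -0.606, 0.195] pointing down, gripper open.
Joint ranges: [-3.01, 3.01], [-1.01, 2.22], [0.06, 2.58], [-1.02, 4.17], [0.09, 2.62], [-3.14, 3.14]. Speed limits (rad/s): [2.57, 2.57, 3.14, 3.14, 3.14, 3.14].

INTERFACE

Orientations are given as a unit quaternion [x, y, z, w].
In Python, from bench import env gives the robot as it stands. The module is installed in compiled form; this text tells all that it offers.
- The arm moves only by the shell command python3 -m creep 'ROWS' [FORCE]. ROWS is JSON, a list of rows, each an object with "dr": the turn, a rotation vector about the tool's x, y, z in rad, a list of three; "linear": the shift along the tool's x, y, z in m, a list of three; "jaw": the opening, from 0 (shut) to 1 (fully open). In form: [{"dr": [wx, wy, wz], "linear": [tx, ty, tz], "jaw": jaw}, ...]. A call has 1 to 12 rows; each row shifts and turns the commanded pose from where the row before left it, along the tool's axes as they then stand; what a row does not reach is not made up. A row lasts 1/8 s, in which the tool goes at most 62.5 mm and 10.7 degrees, less where a joint would pass 70% of its speed; a pose out of reach is approached as far as the arm can. A call with a gripper value outside its range is refused whole. The fingers move at their own pace and stop on an object; FORCE is the grip in N (left out, the last holds). Time passes only in rows, so rows that do not move let the fingers close. It gives the time, the measured TCP pose, the force, the opening and the grip force at its end, in the units of the state.
- env.read_state(): the state, without advancing time (a new reading comes with each control period).
- env.capture(name): name is "scene" or "top" or "wrist"; returns a dict with "frame" (384x512x3 uint8, blue, green, red), "mtx" (3x3 intrinsics, pixels), "k1" (the pictures are not rectified: a ray, as slopes to the right and down, at radius r is drawn at 1 + k1 r^2 times it, then the intrinsics apply), "camera_from_world" (4x4, takes a point from world to camera coordinates). Camera axes: x right, y up, looking along -z (the intrinsics and any distortion apply to the point x, -y, -z); pixel columns grow to the right and rows downward; lengths in m; the calibration is good to about 2 mm. A picture is of the moment at which its call begins. There is no depth.
- env.close_job(): hands the job in; it is judged then, once.
Trained networks look in a picture, given as the dict that the camera call returned (one of the last four; its "shot" number tells which), for a name from the list of things; names that differ only in an ending like _2 or _b are one class to them, and where a whole thing is asked for, a point or a joint stands for the part that bears it (a point fixed in the world has none). Each returns a list of dicts, best first, with "confidence" (0 to 1); they miss things now and then, are a little off and sometimes report something else, mostly with a low value. They report only what shows in the picture. A call takes as long as a camera call. They do not tell look-alikes from the thing itself.
- env.look_for(picture, thing): "point" ([column, row] in pixels, amid what is visible of it).
- env.silhouettes(picture, thing): "region" (384x512 bool, what is visible of it) and "point" ([column, row] in pixels, amid what is visible of it).
The state is a dict: "t": time; "joint_pos": joint angles; "joint_velocities": joint speeds; "effort": joint torques, N m; "ee_pos": TCP position; "tcp_rot": TCP orientation; "contact_force": force on the tool from outside, world axes, zero at the start; "ft_torque": the same for the moment, N m; "opening": finger opening in m; "grip_force": force on a finger pad.
Only numpy, scipy, OpenCV 4.12 (cv2) and the standard library are available. Lean on these libraries where they do the work, as an engineer would, in place of code of your own. Each camera call takes 0.05 s, during which the arm holds its last target. There are 200 camera calls.

TASK

One of the three blue tins has a loose steel ball in it and the other two are packed tight: pick tins up and shake them back and forth along their length to find the one that rattles (the one you hand over must itself have been shaken end to end at least three times each way while held). Stack the two quiet tins flat and squarely, one on the other, in the middle of the green mat and let go of them; then hold the rattling tin out level over the middle of the red-framed card, well above the table (15 cm or so), and finish while still holding it there. Leave the tape roll, the glue stick and the pen pot where they stand.

Things in the scene. Friction and masses are not known exactly. Their poses are not given: they have to be found in the camera images.
- tin_a: sealed flat tin, 110 (own x) x 62 (own y) x 38 mm high, blue lid, striped label, straight sides, about 0.32 kg; the three look alike. Origin: centre of its underside, z up. One of the three, drawn anew each time, has a loose 30 mm, 0.12 kg ball inside that rolls 37 mm either way along x when shaken or tilted some 15 degrees, and knocks on the ends; the others hold as heavy packing that stays put
- tin_b: sealed flat tin, 110 (own x) x 62 (own y) x 38 mm high, blue lid, striped label, straight sides, about 0.32 kg; the three look alike. Origin: centre of its underside, z up. One of the three, drawn anew each time, has a loose 30 mm, 0.12 kg ball inside that rolls 37 mm either way along x when shaken or tilted some 15 degrees, and knocks on the ends; the others hold as heavy packing that stays put
- tin_c: sealed flat tin, 110 (own x) x 62 (own y) x 38 mm high, blue lid, striped label, straight sides, about 0.32 kg; the three look alike. Origin: centre of its underside, z up. One of the three, drawn anew each time, has a loose 30 mm, 0.12 kg ball inside that rolls 37 mm either way along x when shaken or tilted some 15 degrees, and knocks on the ends; the others hold as heavy packing that stays put
- mat: green mat lying fixed on the table, 150 (own x) x 105 (own y) x 3 mm thick; origin at the centre of its underside. The pile goes on its middle
- card: white card with a red frame lying fixed on the table's far side, 85 (own x) x 120 (own y) x 3 mm; origin at the centre of its underside. The rattling tin is held above its middle
- tape: bystander: loose roll of white tape lying flat, 100 mm across, 24 mm high; origin at the centre of its underside
- glue: bystander: loose upright glue stick, 28 mm across, 88 mm high; origin at the centre of its underside
- pot: bystander: loose grey pot with pens, 76 mm across, 130 mm high with the pens; origin at the centre of its underside
Things that resemble listed ones, but are neither listed nor needed, are in the scene too. Leave any yellow look-alike of the tin_a alone.

How it is judged:
By the outcome, as a careful person would: the job done as asked, in the order asked, and still so for the second after the job is handed in, while the arm keeps its last pose, push and grip.
It also fails if it takes over 72 s, if anything falls off the work surface, if the arm or the gripper's body presses on something with over 40 N, if the wrist force passes 120 N, or if a joint passes its speed limit or range.

## Working session

There is one attempt and no reset: what is moved stays moved. The work goes in short steps, Python scripts to look and compute and a shell command to move; the robot and the scene stay as the last step left them, time stands still between calls to the robot, and variables do not carry over. Pictures are saved under pics/ and viewed, at most 10 in all, crops included, and the job is handed in when it is done.

```bash
mkdir -p pics; cat > h.py <<'E'
import numpy as np, cv2
from bench import env
def ray(pic,px):
    K=pic["mtx"];k=pic["k1"]
    d=np.array([(px[0]-K[0][2])/K[0][0],(px[1]-K[1][2])/K[1][1]])
    u=d.copy()
    for _ in range(20): u=d/(1+k*(u@u))
    M=np.array(pic["camera_from_world"]);R=M[:3,:3];c=-R.T@M[:3,3]
    return c,R.T@np.array([u[0],-u[1],-1.])
def hit(pic,px,z):
    c,d=ray(pic,px);return c+d*(z-c[2])/d[2]
def proj(pic,P):
    M=np.array(pic["camera_from_world"]);p=M[:3,:3]@P+M[:3,3]
    u=np.array([p[0],-p[1]])/-p[2];u=u*(1+pic["k1"]*(u@u));K=np.array(pic["mtx"])
    return K[:2,:2]@u+K[:2,2]
def rect(pic,region,z):
    "hit the contour on plane z, min area rect: centre, size, long-axis angle deg"
    m=max(cv2.findContours(region.astype(np.uint8),0,1)[0],key=cv2.contourArea)[:,0]
    P=np.array([hit(pic,p,z)[:2] for p in m],np.float32)*1000
    c,s,a=cv2.minAreaRect(P)
    if s[0]<s[1]: s=s[::-1];a+=90
    return np.round(c,1),np.round(s,1),round((a+90)%180-90,1)
E
python3 - <<'E'
from h import *
t=env.capture("top");s=env.capture("scene")
cv2.imwrite("pics/t1.png",np.vstack([t["frame"]]));cv2.imwrite("pics/s1.png",s["frame"])
for n,z in [("tin_a",.038),("mat",.003),("card",.003),("tape",.024),("glue",.088),("pot",.1)]:
    for r in env.silhouettes(t,n): print(n,round(r["confidence"],2),np.round(r["point"]),rect(t,r["region"],z))
    print(' scene',[(round(r["confidence"],2),np.round(r["point"])) for r in env.look_for(s,n)])
st=env.read_state();print(st["tcp_rot"],st["ee_pos"],env.grasp_offset,st["t"],st["contact_force"])
M=np.array(t["camera_from_world"]);print(-M[:3,:3].T@M[:3,3])
E
```

```text
tin_a 0.94 [297. 146.] (array([651.4, -96. ]), array([114.7,  68.1]), -69.9)
tin_a 0.87 [200. 273.] (array([316.5, 164.3]), array([113.5,  66.5]), 78.8)
tin_a 0.61 [370. 199.] (array([ 499.8, -298.8]), array([110.5,  71.1]), 13.2)
tin_a 0.59 [297. 220.] (array([453.6, -98.1]), array([112.2,  68.1]), 1.6)
tin_a 0.58 [136. 217.] (array([465.9, 335.9]), array([114. ,  69.5]), 14.8)
 scene [(0.92, array([242., 128.])), (0.82, array([248., 247.])), (0.74, array([130., 259.])), (0.66, array([317., 125.])), (0.56, array([191., 201.]))]
mat 0.75 [233. 197.] (array([510.6,  82.8]), array([151.9, 107.2]), 17.6)
 scene [(0.9, array([262., 180.]))]
card 0.9 [228. 142.] (array([670.6,  86.7]), array([121.3,  86.8]), -81.1)
 scene [(0.79, array([313., 215.]))]
tape 0.84 [168. 113.] (array([721.2, 270.9]), array([98.3, 92.3]), 45.1)
 scene [(0.93, array([375., 192.]))]
glue 0.58 [344. 128.] (array([ 694.1, -219.8]), array([46.4, 24.4]), -45.2)
glue 0.45 [392. 129.] (array([ 684.9, -343.5]), array([106.6,  72.6]), -45.6)
 scene [(0.57, array([217., 302.]))]
pot 0.6 [392. 129.] (array([ 683.9, -341. ]), array([108.6,  73.9]), -42.4)
pot 0.34 [296. 222.] (array([453.4, -91.9]), array([103.8,  60.7]), -0.7)
 scene [(0.87, array([155., 338.]))]
[ 9.92578027e-01  1.21609458e-01 -3.47057332e-06  2.94713595e-06] [ 0.15086941 -0.60649269  0.19490559] 0.0187 0.7 [-0.23927126  0.92171291  0.55849452]
[ 4.12124032e-01 -6.11223935e-04  1.01677236e+00]
```

View pics/t1.png

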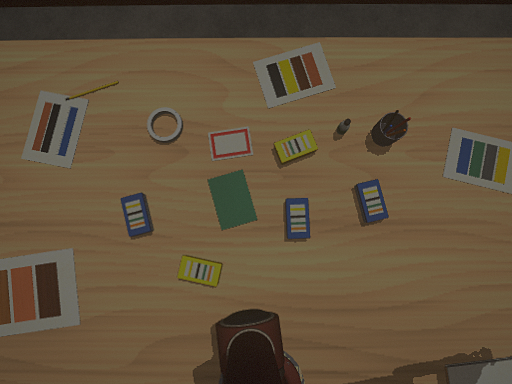

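View pics/s1.png

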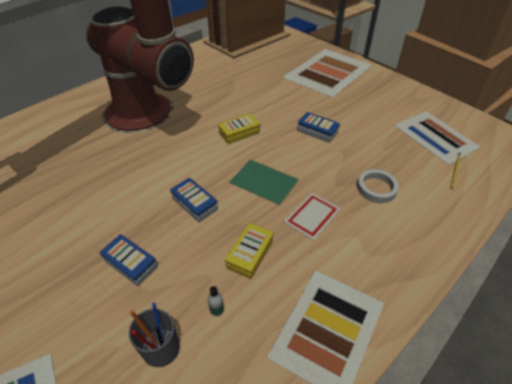

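The top view shows five tin-shaped boxes. Three are blue: L (136,216), M (297,218) and R (371,200). The other two, at (297,146) and (200,271), are yellow look-alikes that I'll leave alone. The mat is at (233,199), the card at (230,143), the pot at (390,128), the glue at (344,127) and the tape at (165,125). I'll start with R and check it in a crop.

```bash
python3 - <<'E'
import cv2
f=cv2.imread("pics/t1.png")[110:240,270:420];cv2.imwrite("pics/c1.png",cv2.resize(f,None,fx=4,fy=4,interpolation=2))
E
```

```text
(no output)
```

View pics/c1.png

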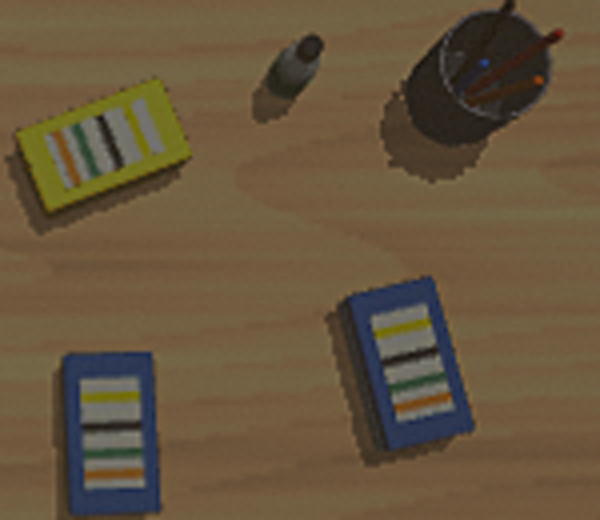

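The crop shows R (crop 410,362) and M (crop 110,432) with blue lids. The one at crop (105,145) is yellow and stays where it is. Next I'll move over R.

```bash
python3 -m creep '[{"dr":[0,0,0],"linear":[0.051,-0.0265,0],"jaw":1},{"dr":[0,0,0],"linear":[0.051,-0.0265,0],"jaw":1},{"dr":[0,0,0],"linear":[0.051,-0.0265,0],"jaw":1},{"dr":[0,0,0],"linear":[0.051,-0.0265,0],"jaw":1},{"dr":[0,0,0],"linear":[0.051,-0.0265,0],"jaw":1},{"dr":[0,0,0],"linear":[0.051,-0.0265,0],"jaw":1},{"dr":[0,0,0],"linear":[0.051,-0.0265,0],"jaw":1},{"dr":[0,0,0],"linear":[0.051,-0.0265,0],"jaw":1},{"dr":[0,0,0],"linear":[0,0,0],"jaw":1}]'
cat >> h.py <<'E'
def lid(pic,near,z):
    "blue-lid fit: mask of top face by network region nearest to 'near'"
    o=[]
    for r in env.silhouettes(pic,"tin_a"):
        c,s,a=rect(pic,r["region"],z);o.append((round(r["confidence"],2),np.round(r["point"]),c,s,a))
    return o
def togo(x,y,z,head):
    "tool-frame shift (before turn) and wz (deg) to bring TCP to x,y,z with tool x heading deg"
    from scipy.spatial.transform import Rotation as R
    st=env.read_state();r=R.from_quat(st["tcp_rot"]);m=r.as_matrix()
    h=np.degrees(np.arctan2(m[1,0],m[0,0]))
    print("at",np.round(st["ee_pos"],4),"head",round(h,2),"tilt",np.round(m[2],3),"t",st["t"])
    print("shift",np.round(m.T@(np.array([x,y,z])-st["ee_pos"]),4),"wz",round(np.radians((h-head+90)%180-90),4))
E
python3 - <<'E'
from h import *
w=env.capture("wrist");cv2.imwrite("pics/w1.png",w["frame"])
for o in lid(w,0,.038):print(o)
M=np.array(w["camera_from_world"]);print(-M[:3,:3].T@M[:3,3],-M[2,:3])
togo(.5,-.301,.2,13.2)
E
```

```text
t: 1.82
ee_pos: [0.4979, -0.2995, 0.195]
tcp_rot: [0.992, 0.124, 0.0, -0.0]
contact_force: [-0.8, -0.8, -0.1]
opening: 0.0854
grip_force: 0.0
(0.91, array([258., 155.]), array([ 504.1, -305.1]), array([111.5,  61.1]), 13.0)
(0.56, array([104., 152.]), array([ 460. , -108.1]), array([114.8,  75. ]), 2.7)
(0.56, array([111.,   6.]), array([ 626.9, -113.9]), array([116.5,  21.4]), -76.3)
(0.17, array([349.,  14.]), array([ 681.2, -367.1]), array([99.4, 40.3]), -75.3)
[ 0.57983245 -0.27902959  0.37362929] [-0.31492556 -0.07941219 -0.94578835]
at [ 0.4958 -0.3019  0.1948] head 14.05 tilt [-0.  0. -1.] t 1.925
shift [ 0.0043  0.0001 -0.0052] wz 0.0148
```

View pics/w1.png

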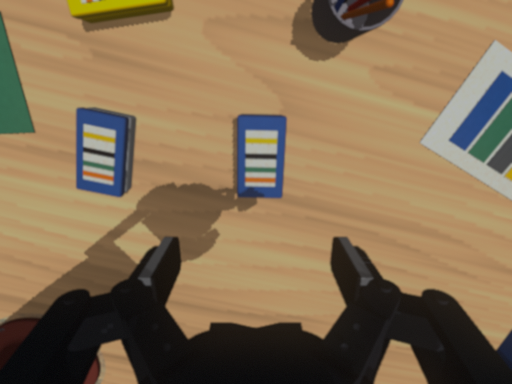

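```bash
python3 -m creep '[{"dr":[0,0,0.015],"linear":[0.0075,0.003,0.05],"jaw":1},{"dr":[0,0,0],"linear":[0,0,0.05],"jaw":1},{"dr":[0,0,0],"linear":[0,0,0.045],"jaw":1},{"dr":[0,0,0],"linear":[0,0,0.03],"jaw":1},{"dr":[0,0,0],"linear":[0,0,0.015],"jaw":1},{"dr":[0,0,0],"linear":[0,0,0],"jaw":1},{"dr":[0,0,0],"linear":[0,0,0],"jaw":0},{"dr":[0,0,0],"linear":[0,0,0],"jaw":0},{"dr":[0,0,0],"linear":[0,0,0],"jaw":0},{"dr":[0,0,0],"linear":[0,0,0],"jaw":0},{"dr":[0,0,0],"linear":[0,0,0],"jaw":0},{"dr":[0,0,0],"linear":[0,0,0],"jaw":0}]' 60
python3 -m creep '[{"dr":[0,0,0],"linear":[0,0,-0.02],"jaw":0},{"dr":[0,0,0],"linear":[0,0,-0.05],"jaw":0},{"dr":[0,0,0],"linear":[0,0,-0.05],"jaw":0},{"dr":[0,0,0],"linear":[0,0,-0.04],"jaw":0},{"dr":[0,0,0],"linear":[0,0,0],"jaw":0},{"dr":[0,0,0],"linear":[0,0,0],"jaw":0}]'
python3 -c "
from h import *
s=env.read_state();print(s['contact_force'],s['ft_torque'],s['opening'],s['ee_pos'])"
```

```text
t: 3.42
ee_pos: [0.5036, -0.3033, 0.0049]
tcp_rot: [0.993, 0.114, -0.0, -0.0]
contact_force: [0.5, -0.1, -0.3]
opening: -0.0003
grip_force: 0.0
t: 4.18
ee_pos: [0.5036, -0.3033, 0.1655]
tcp_rot: [0.993, 0.114, 0.0, 0.0]
contact_force: [0.5, 0.6, -0.4]
opening: 0.0003
grip_force: 0.0
[ 0.54852863  0.59646319 -0.42230325] [2.24356721e-02 3.19004843e-05 3.16636735e-02] 0.0002786969055611423 [ 0.50357054 -0.3033183   0.16547528]
```

The jaws shut on nothing, so I'll look at where the tin is.

```bash
python3 - <<'E'
from h import *
w=env.capture("wrist");t=env.capture("top");s=env.capture("scene")
cv2.imwrite("pics/w2.png",cv2.resize(np.hstack([w["frame"],t["frame"]]),(800,300)))
for p in(w,t):
  for o in lid(p,0,.038):print(o)
E
```

```text
(0.9, array([256., 163.]), array([ 505.2, -304.1]), array([110.7,  62.6]), 13.1)
(0.85, array([88.,  8.]), array([ 626. , -114.5]), array([117.2,  22.2]), -77.5)
(0.69, array([ 89., 167.]), array([ 460.6, -108.7]), array([115.6,  76.7]), 2.5)
(0.81, array([298., 218.]), array([453.4, -97.8]), array([111.9,  63. ]), 1.8)
(0.81, array([199., 272.]), array([316.2, 163.5]), array([114.4,  66.3]), 77.8)
(0.66, array([134., 218.]), array([465.4, 336.9]), array([113. ,  67.4]), 15.8)
(0.58, array([368., 197.]), array([ 499.7, -298.4]), array([109.5,  70.5]), 11.3)
(0.56, array([294., 145.]), array([651.6, -95.6]), array([113.7,  67.8]), -68.8)
```

View pics/w2.png

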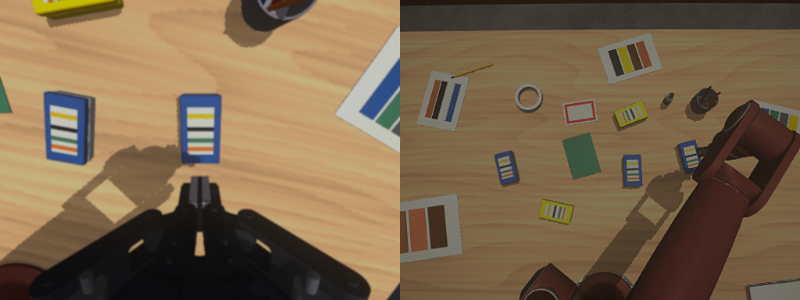

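```bash
python3 - <<'E'
from h import *
st=env.read_state();P=np.array(st["ee_pos"]);print(P,st["joint_pos"])
O=[]
for n in("wrist","top","scene"):
    p=env.capture(n);f=p["frame"].copy()
    for z,c in((P[2],(0,0,255)),(P[2]+.05,(0,255,255)),(.038,(0,255,0))):
        q=proj(p,np.array([P[0],P[1],z]));print(n,z,np.round(q));cv2.circle(f,tuple(int(v) for v in q),2,c,-1)
    q=proj(p,np.array([P[0],P[1],.1])).astype(int);y,x=np.clip(q[1]-65,0,254),np.clip(q[0]-65,0,382);O.append(cv2.resize(f[y:y+130,x:x+130],(266,266)))
cv2.imwrite("pics/p1.png",np.hstack(O))
E
```

```text
[ 0.50292434 -0.30285098  0.16335884] [-6.68744371e-01 -1.34668898e-02  1.73313551e+00 -1.07525777e-05
  1.42462879e+00  6.73306063e-01]
wrist 0.16335883911331825 [255. 214.]
wrist 0.21335883911331827 [255. 252.]
wrist 0.038 [255. 168.]
top 0.16335883911331825 [388. 195.]
top 0.21335883911331827 [396. 192.]
top 0.038 [372. 200.]
scene 0.16335883911331825 [110. 216.]
scene 0.21335883911331827 [102. 197.]
scene 0.038 [128. 254.]
```

View pics/p1.png

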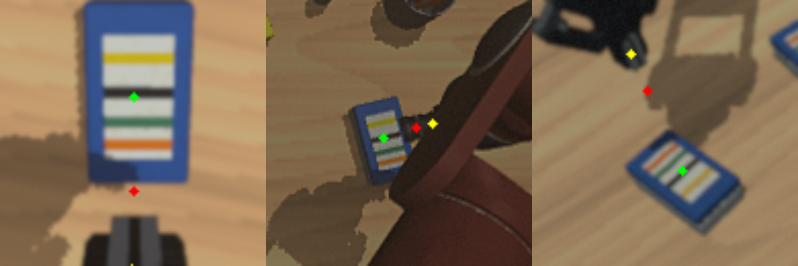

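```bash
python3 - <<'E'
from h import *
from scipy.optimize import least_squares
P=np.array(env.read_state()["ee_pos"]);ps={n:env.capture(n) for n in("wrist","top","scene")}
obs={"wrist":(0,12.2),"top":(-2,0),"scene":(-6,-11)}
sc={"wrist":2,"top":4,"scene":2}
f=lambda d:np.concatenate([(proj(p,P+d)-proj(p,P)-obs[n])/sc[n] for n,p in ps.items()])
r=least_squares(f,np.zeros(3));print(r.x,r.fun*[2,2,4,4,2,2])
for n,p in ps.items():
    M=np.array(p["camera_from_world"]);print(n,np.round(-M[:3,:3].T@M[:3,3],3))
    print(np.round(np.array([proj(p,P+d)-proj(p,P) for d in np.eye(3)*.02]),1).tolist())
# dark fingertip end in wrist view: gray profile on the centre column
g=cv2.cvtColor(ps["wrist"]["frame"],6);print(g[205:245:2,251].tolist(),g[205:245:2,260].tolist())
E
```

```text
[0.00393613 0.00085935 0.0281908 ] [-0.02459616  1.17813375  5.81898732 -3.02614427  2.93212506  1.80918541]
wrist [ 0.586 -0.284  0.343]
[[6.3, -24.7], [-26.5, -5.6], [-0.1, 12.9]]
top [ 4.120e-01 -1.000e-03  1.017e+00]
[[-0.4, -8.3], [-8.4, 0.0], [3.0, -0.9]]
scene [ 0.991 -0.392  0.672]
[[5.1, 6.4], [9.7, -5.6], [-3.2, -7.2]]
[51, 53, 103, 149, 152, 153, 157, 160, 162, 153, 109, 71, 72, 70, 70, 71, 70, 71, 70, 67] [76, 76, 110, 150, 156, 154, 154, 157, 161, 159, 113, 72, 73, 72, 73, 73, 72, 72, 71, 70]
```

```bash
python3 -m creep '[{"dr":[0,0,0],"linear":[0,0,0.02],"jaw":1},{"dr":[0,0,0],"linear":[0,0,0.02],"jaw":1},{"dr":[0,0,0],"linear":[0,0,0.02],"jaw":1},{"dr":[0,0,0],"linear":[0,0,0.04],"jaw":1},{"dr":[0,0,0],"linear":[0,0,0.04],"jaw":1},{"dr":[0,0,0],"linear":[0,0,0.02],"jaw":1},{"dr":[0,0,0],"linear":[0,0,0.006],"jaw":1},{"dr":[0,0,0],"linear":[0,0,0.006],"jaw":1},{"dr":[0,0,0],"linear":[0,0,0],"jaw":1}]'
python3 - <<'E'
from h import *
st=env.read_state();P=np.array(st["ee_pos"]);print(P,st["opening"],st["contact_force"])
w=env.capture("wrist");s=env.capture("scene")
print(proj(w,P),proj(s,P))
q=proj(s,P).astype(int);a=cv2.resize(s["frame"][q[1]-60:q[1]+60,max(q[0]-60,0):q[0]+60],(390,390))
b=cv2.resize(w["frame"][60:360,106:406],(390,390));cv2.imwrite("pics/p2.png",np.hstack([a,b]))
E
```

```text
t: 5.85
ee_pos: [0.5043, -0.3039, -0.0062]
tcp_rot: [0.993, 0.114, 0.001, 0.001]
contact_force: [-0.8, 0.9, 0.4]
opening: 0.0853
grip_force: 0.0
[ 0.50432086 -0.30390568 -0.00615137] 0.08526949776518848 [-0.79581141  0.90842332  0.37003388]
[255.04640865 213.57656951] [132.66763229 266.43043894]
```

View pics/p2.png

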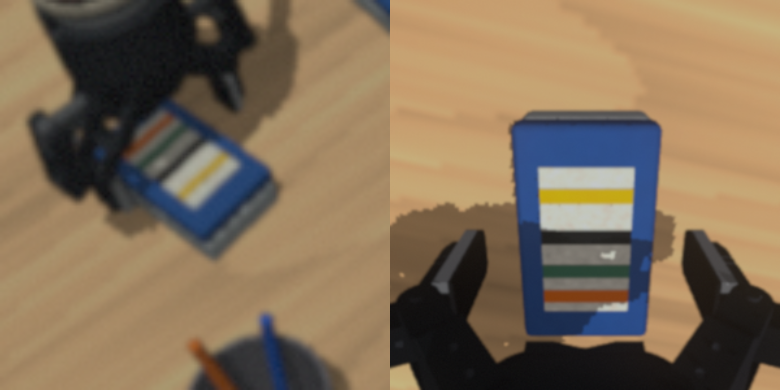

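```bash
python3 -m creep '[{"dr":[0,0,0],"linear":[0,0,0.005],"jaw":1},{"dr":[0,0,0],"linear":[0,0,0.005],"jaw":1},{"dr":[0,0,0],"linear":[0,0,0.004],"jaw":1}]'
python3 -m creep '[{"dr":[0,0,0],"linear":[0,0,0.003],"jaw":1},{"dr":[0,0,0],"linear":[0,0,0.003],"jaw":1}]'
```

```text
t: 6.32
ee_pos: [0.5034, -0.3032, -0.0216]
tcp_rot: [0.993, 0.114, -0.0, -0.0]
contact_force: [-0.4, -0.3, 0.4]
opening: 0.0853
grip_force: 0.0
t: 6.58
ee_pos: [0.5036, -0.3034, -0.0274]
tcp_rot: [0.993, 0.114, -0.0, -0.0]
contact_force: [-0.8, -0.5, -0.2]
opening: 0.0851
grip_force: 0.0
```

```bash
python3 -m creep '[{"dr":[0,0,0],"linear":[0,0,0.003],"jaw":1},{"dr":[0,0,0],"linear":[0,0,0.002],"jaw":1},{"dr":[0,0,0],"linear":[0,0,0],"jaw":0.8},{"dr":[0,0,0],"linear":[0,0,0],"jaw":0},{"dr":[0,0,0],"linear":[0,0,0],"jaw":0},{"dr":[0,0,0],"linear":[0,0,0],"jaw":0},{"dr":[0,0,0],"linear":[0,0,0],"jaw":0}]' 60
```

```text
t: 7.45
ee_pos: [0.504, -0.3037, -0.0317]
tcp_rot: [0.993, 0.114, 0.0, 0.0]
contact_force: [0.7, -1.2, 2.2]
opening: 0.0611
grip_force: 67.1
```

```bash
cat > r.py <<'E'
from h import *
from scipy.spatial.transform import Rotation as R
a=[];
for i in range(4):
    s=env.read_state();m=R.from_quat(s["tcp_rot"]).as_matrix();a.append(np.r_[m.T@s["contact_force"],m.T@s["ft_torque"]]);env.capture("top")
s=env.read_state();print(np.round(np.mean(a,0),3),np.round(np.std(a,0),3),np.round(s["ee_pos"],4),s["opening"],s["t"])
E
python3 -m creep '[{"dr":[0,0,0],"linear":[0,0,-0.01],"jaw":0},{"dr":[0,0,0],"linear":[0,0,-0.05],"jaw":0},{"dr":[0,0,0],"linear":[0,0,-0.05],"jaw":0},{"dr":[0,0,0],"linear":[0,0,-0.04],"jaw":0},{"dr":[0,0,0],"linear":[0,0,0],"jaw":0}]'; python3 r.py
python3 -m creep '[{"dr":[0,0,0],"linear":[-0.055,0,0],"jaw":0},{"dr":[0,0,0],"linear":[-0.055,0,0],"jaw":0},{"dr":[0,0,0],"linear":[0.055,0,0],"jaw":0},{"dr":[0,0,0],"linear":[0.055,0,0],"jaw":0},{"dr":[0,0,0],"linear":[-0.055,0,0],"jaw":0},{"dr":[0,0,0],"linear":[-0.055,0,0],"jaw":0},{"dr":[0,0,0],"linear":[0.055,0,0],"jaw":0},{"dr":[0,0,0],"linear":[0.055,0,0],"jaw":0},{"dr":[0,0,0],"linear":[0,0,0],"jaw":0},{"dr":[0,0,0],"linear":[0,0,0],"jaw":0},{"dr":[0,0,0],"linear":[0,0,0],"jaw":0}]'; python3 r.py
python3 -m creep '[{"dr":[0,0,0],"linear":[-0.055,0,0],"jaw":0},{"dr":[0,0,0],"linear":[-0.055,0,0],"jaw":0},{"dr":[0,0,0],"linear":[0.055,0,0],"jaw":0},{"dr":[0,0,0],"linear":[0.055,0,0],"jaw":0},{"dr":[0,0,0],"linear":[-0.055,0,0],"jaw":0},{"dr":[0,0,0],"linear":[-0.055,0,0],"jaw":0},{"dr":[0,0,0],"linear":[0,0,0],"jaw":0},{"dr":[0,0,0],"linear":[0,0,0],"jaw":0},{"dr":[0,0,0],"linear":[0,0,0],"jaw":0}]'; python3 r.py
```

```text
t: 8.07
ee_pos: [0.5055, -0.3048, 0.122]
tcp_rot: [0.993, 0.114, 0.003, 0.002]
contact_force: [-0.1, -1.1, -3.7]
opening: 0.0611
grip_force: 67.7
[3.380e-01 1.620e-01 3.897e+00 0.000e+00 9.000e-03 1.000e-03] [0.494 0.548 0.307 0.034 0.021 0.008] [ 0.5018 -0.3019  0.1146] 0.060810367524657204 8.275
t: 9.65
ee_pos: [0.5024, -0.3031, 0.1166]
tcp_rot: [0.993, 0.114, -0.001, -0.001]
contact_force: [0.2, -0.3, -3.2]
opening: 0.061
grip_force: 67.6
[-3.800e-01 -1.120e-01  3.324e+00  2.000e-03  5.000e-03 -3.000e-03] [0.422 0.434 0.468 0.021 0.041 0.024] [ 0.5031 -0.3036  0.1179] 0.06112894455246973 9.85
t: 10.98
ee_pos: [0.3973, -0.3284, 0.1185]
tcp_rot: [0.993, 0.114, 0.0, 0.0]
contact_force: [0.9, 0.5, -3.1]
opening: 0.0606
grip_force: 67.6
[-2.220e-01 -9.300e-02  3.362e+00  8.000e-03 -3.000e-03 -4.000e-03] [0.713 0.167 0.39  0.01  0.024 0.018] [ 0.397  -0.3282  0.118 ] 0.06110843939230653 11.175
```

R shows no change in moment at either end, so it's quiet. I'll carry it over to the mat.

```bash
python3 -m creep '[{"dr":[0,0,0],"linear":[0.0255,-0.047,0],"jaw":0},{"dr":[0,0,0],"linear":[0.0255,-0.047,0],"jaw":0},{"dr":[0,0,0],"linear":[0.0255,-0.047,0],"jaw":0},{"dr":[0,0,0],"linear":[0.0255,-0.047,0],"jaw":0},{"dr":[0,0,0],"linear":[0.0255,-0.047,0],"jaw":0},{"dr":[0,0,0],"linear":[0.0255,-0.047,0],"jaw":0},{"dr":[0,0,0],"linear":[0.0255,-0.047,0],"jaw":0},{"dr":[0,0,0],"linear":[0.0255,-0.047,0],"jaw":0},{"dr":[0,0,-0.078],"linear":[0,0,0],"jaw":0},{"dr":[0,0,0],"linear":[0,0,0],"jaw":0}]'
python3 - <<'E'
from h import *
togo(.5106,.0828,-.0285,17.6)
w=env.capture("wrist")
for n,z in(("mat",.003),("card",.003)):
    for r in env.silhouettes(w,n): print(n,round(r["confidence"],2),rect(w,r["region"],z))
for o in lid(w,0,.19):print(o)
E
```

```text
t: 12.42
ee_pos: [0.5099, 0.085, 0.1178]
tcp_rot: [0.988, 0.153, -0.0, 0.0]
contact_force: [-0.4, -0.8, -3.4]
opening: 0.0612
grip_force: 68.4
at [0.5099 0.085  0.1178] head 17.63 tilt [-0.  0. -1.] t 12.425
shift [0.     0.0023 0.1463] wz 0.0005
mat 0.8 (array([557.9,  94.2]), array([105.3,  53.8]), -72.4)
card 0.78 (array([662.3,  85.3]), array([120.8,  64.6]), -80.5)
(0.94, array([133., 268.]), array([495.9, 141.5]), array([20.1, 19.2]), 78.0)
(0.93, array([257., 236.]), array([523.1,  88.8]), array([95.3, 58.9]), 17.6)
(0.86, array([390., 249.]), array([543.8,  28.7]), array([36.6, 33.9]), 2.1)
(0.77, array([ 23., 143.]), array([542.9, 191.5]), array([49.4, 25.1]), 0.2)
(0.63, array([461.,  94.]), array([614.4,  33.7]), array([41.7, 25.9]), -68.0)
```

```bash
python3 -m creep '[{"dr":[0,0,0],"linear":[-0.001,0.003,0.045],"jaw":0},{"dr":[0,0,0],"linear":[0,0,0.05],"jaw":0},{"dr":[0,0,0],"linear":[0,0,0.03],"jaw":0},{"dr":[0,0,0],"linear":[0,0,0.014],"jaw":0},{"dr":[0,0,0],"linear":[0,0,0.006],"jaw":0},{"dr":[0,0,0],"linear":[0,0,0],"jaw":0}]'
python3 -m creep '[{"dr":[0,0,0],"linear":[0,0,0.001],"jaw":0},{"dr":[0,0,0],"linear":[0,0,0],"jaw":0.85},{"dr":[0,0,0],"linear":[0,0,0],"jaw":1},{"dr":[0,0,0],"linear":[0,0,0],"jaw":1},{"dr":[0,0,0],"linear":[0,0,0],"jaw":1},{"dr":[0,0,0],"linear":[0,0,-0.03],"jaw":1},{"dr":[0,0,0],"linear":[0,0,-0.05],"jaw":1},{"dr":[0,0,0],"linear":[0,0,-0.05],"jaw":1},{"dr":[0,0,0],"linear":[0,0,-0.03],"jaw":1},{"dr":[0,0,0],"linear":[0,0,0],"jaw":1}]'
python3 - <<'E'
from h import *
w=env.capture("wrist")
for r in env.silhouettes(w,"mat"): print("mat",round(r["confidence"],2),rect(w,r["region"],.003))
for o in lid(w,0,.041):print(o)
t=env.capture("top")
for o in lid(t,0,.038):print(o)
togo(.4560,-.099,.13,1.8)
E
```

```text
t: 13.38
ee_pos: [0.5109, 0.0808, -0.0261]
tcp_rot: [0.988, 0.153, 0.001, 0.0]
contact_force: [-0.5, -0.0, -3.1]
opening: 0.0611
grip_force: 68.2
t: 14.62
ee_pos: [0.5121, 0.081, 0.1353]
tcp_rot: [0.988, 0.153, 0.003, 0.0]
contact_force: [-1.0, 0.6, -0.5]
opening: 0.0859
grip_force: 0.0
mat 0.81 (array([511.5,  81.2]), array([149.5, 106.2]), 15.8)
mat 0.72 (array([666.1,  86.1]), array([121.6,  72. ]), -81.0)
(0.83, array([453.,  94.]), array([652.1, -84.4]), array([120.3,  62.7]), -67.7)
(0.75, array([ 29., 139.]), array([475.3, 321.9]), array([107.9,  75.1]), 13.1)
(0.7, array([387., 241.]), array([476.5, -87. ]), array([89.1, 77.5]), 2.1)
(0.67, array([174., 282.]), array([330. , 122.2]), array([81.7, 29.7]), -6.6)
(0.56, array([253., 173.]), array([512.1,  80.4]), array([111.2,  62.3]), 17.7)
(0.94, array([295., 144.]), array([651.9, -96. ]), array([112.5,  66.1]), -69.0)
(0.87, array([135., 216.]), array([465.8, 336.6]), array([112.5,  67.7]), 13.6)
(0.67, array([298., 219.]), array([455.9, -99. ]), array([111.8,  65.7]), 1.7)
(0.65, array([227., 209.]), array([474.4,  91.2]), array([48.8, 27.2]), 0.3)
(0.57, array([228., 141.]), array([662.7,  83.3]), array([113.7,  80.5]), -82.7)
at [0.5084 0.081  0.1296] head 17.58 tilt [-0.004 -0.001 -1.   ] t 14.875
shift [-0.1043  0.1557 -0.0002] wz 0.2754
```

```bash
python3 -m creep '[{"dr":[0,0,0],"linear":[-0.026,0.0393,0],"jaw":1},{"dr":[0,0,0],"linear":[-0.026,0.0393,0],"jaw":1},{"dr":[0,0,0],"linear":[-0.026,0.0393,0],"jaw":1},{"dr":[0,0,0],"linear":[-0.026,0.0393,0],"jaw":1},{"dr":[0,0,0.138],"linear":[0,0,0],"jaw":1},{"dr":[0,0,0.138],"linear":[0,0,0],"jaw":1},{"dr":[0,0,0],"linear":[0,0,0],"jaw":1}]'
python3 - <<'E'
from h import *
w=env.capture("wrist")
for o in lid(w,0,.038):print(o)
togo(.4565,-.1005,-.032,1.8)
E
```

```text
t: 15.75
ee_pos: [0.4574, -0.1002, 0.1304]
tcp_rot: [1.0, 0.016, -0.001, -0.001]
contact_force: [0.5, 0.2, 0.5]
opening: 0.0855
grip_force: 0.0
(0.67, array([229.,   3.]), array([610.5, -82.1]), array([55.3, 16.3]), -88.2)
(0.66, array([ 46., 267.]), array([329.2, 151.3]), array([122.3,  88.5]), 77.5)
(0.65, array([ 85., 115.]), array([512.5,  73.5]), array([111. ,  79.1]), 17.1)
at [ 0.4577 -0.1     0.1309] head 1.9 tilt [-0.002 -0.001 -1.   ] t 15.85
shift [-0.0009  0.0006  0.1629] wz 0.0017
```

```bash
python3 - <<'E'
from h import *
w=env.capture("wrist")
for o in lid(w,0,.038):
  if abs(o[2][1]+100)<30:print(o)
h=cv2.cvtColor(w["frame"],40);m=cv2.inRange(h,(95,110,60),(130,255,255));m[:,:150]=0;m[:,370:]=0
m=cv2.morphologyEx(m,3,np.ones((15,15)));print(rect(w,m>0,.038))
togo(.4565,-.1005,-.032,1.8)
E
```

```text
(0.79, array([256., 174.]), array([ 458.2, -100.2]), array([110.6,  61.2]), 2.0)
(0.75, array([229.,   5.]), array([611.5, -82.3]), array([54.5, 15.5]), -88.2)
(array([458.5, -99.7]), array([106.1,  58.8]), 1.9)
at [ 0.458  -0.1     0.1314] head 1.86 tilt [-0.001 -0.    -1.   ] t 15.95
shift [-0.0013  0.0005  0.1634] wz 0.0011
```

```bash
python3 -m creep '[{"dr":[0,0,0],"linear":[0,0,0.05],"jaw":1},{"dr":[0,0,0],"linear":[0,0,0.05],"jaw":1},{"dr":[0,0,0],"linear":[0,0,0.035],"jaw":1},{"dr":[0,0,0],"linear":[0,0,0.017],"jaw":1},{"dr":[0,0,0],"linear":[0,0,0.01],"jaw":1},{"dr":[0,0,0],"linear":[0,0,0],"jaw":1},{"dr":[0,0,0],"linear":[0,0,0],"jaw":0.8},{"dr":[0,0,0],"linear":[0,0,0],"jaw":0},{"dr":[0,0,0],"linear":[0,0,0],"jaw":0},{"dr":[0,0,0],"linear":[0,0,0],"jaw":0},{"dr":[0,0,0],"linear":[0,0,0],"jaw":0}]' 60
python3 -m creep '[{"dr":[0,0,0],"linear":[0,0,-0.01],"jaw":0},{"dr":[0,0,0],"linear":[0,0,-0.05],"jaw":0},{"dr":[0,0,0],"linear":[0,0,-0.05],"jaw":0},{"dr":[0,0,0],"linear":[0,0,-0.04],"jaw":0},{"dr":[0,0,0],"linear":[0,0,0],"jaw":0}]'
```

```text
t: 17.32
ee_pos: [0.4598, -0.1009, -0.0284]
tcp_rot: [1.0, 0.015, 0.002, 0.001]
contact_force: [-0.6, -0.3, 5.6]
opening: 0.0608
grip_force: 68.0
t: 17.95
ee_pos: [0.4604, -0.1011, 0.1237]
tcp_rot: [1.0, 0.015, 0.003, 0.001]
contact_force: [0.2, -0.3, -3.3]
opening: 0.0611
grip_force: 67.4
```

```bash
python3 -m creep '[{"dr":[0,0,0],"linear":[0.055,0,0],"jaw":0},{"dr":[0,0,0],"linear":[0.055,0,0],"jaw":0},{"dr":[0,0,0],"linear":[-0.055,0,0],"jaw":0},{"dr":[0,0,0],"linear":[-0.055,0,0],"jaw":0},{"dr":[0,0,0],"linear":[0.055,0,0],"jaw":0},{"dr":[0,0,0],"linear":[0.055,0,0],"jaw":0},{"dr":[0,0,0],"linear":[-0.055,0,0],"jaw":0},{"dr":[0,0,0],"linear":[-0.055,0,0],"jaw":0},{"dr":[0,0,0],"linear":[0,0,0],"jaw":0},{"dr":[0,0,0],"linear":[0,0,0],"jaw":0},{"dr":[0,0,0],"linear":[0,0,0],"jaw":0}]'; python3 r.py
python3 -m creep '[{"dr":[0,0,0],"linear":[0.055,0,0],"jaw":0},{"dr":[0,0,0],"linear":[0.055,0,0],"jaw":0},{"dr":[0,0,0],"linear":[-0.055,0,0],"jaw":0},{"dr":[0,0,0],"linear":[-0.055,0,0],"jaw":0},{"dr":[0,0,0],"linear":[0.055,0,0],"jaw":0},{"dr":[0,0,0],"linear":[0.055,0,0],"jaw":0},{"dr":[0,0,0],"linear":[0,0,0],"jaw":0},{"dr":[0,0,0],"linear":[0,0,0],"jaw":0},{"dr":[0,0,0],"linear":[0,0,0],"jaw":0}]'; python3 r.py
```

```text
t: 19.32
ee_pos: [0.4588, -0.1003, 0.1198]
tcp_rot: [1.0, 0.015, 0.0, -0.0]
contact_force: [-0.0, 0.1, -3.7]
opening: 0.0609
grip_force: 70.7
[ 5.000e-02  1.040e-01  3.206e+00 -5.000e-03  5.400e-02  1.000e-03] [0.267 0.304 0.364 0.014 0.019 0.023] [ 0.4588 -0.1004  0.1202] 0.06089039964541745 19.525
t: 20.65
ee_pos: [0.5677, -0.0969, 0.12]
tcp_rot: [1.0, 0.015, -0.0, 0.0]
contact_force: [-0.3, 0.2, -2.3]
opening: 0.0606
grip_force: 71.3
[ 0.119  0.066  2.815 -0.01  -0.025 -0.011] [0.412 0.584 0.553 0.016 0.017 0.021] [ 0.5678 -0.097   0.1202] 0.06068634862450739 20.85
```

M rattles: the moment about y changes by 0.079 N·m against 0.087 expected. I'll set it back down and fetch L.

```bash
python3 -m creep '[{"dr":[0,0,0],"linear":[-0.055,0,0],"jaw":0},{"dr":[0,0,0],"linear":[-0.054,0,0],"jaw":0},{"dr":[0,0,0],"linear":[0,0,0.05],"jaw":0},{"dr":[0,0,0],"linear":[0,0,0.05],"jaw":0},{"dr":[0,0,0],"linear":[0,0,0.03],"jaw":0},{"dr":[0,0,0],"linear":[0,0,0.014],"jaw":0},{"dr":[0,0,0],"linear":[0,0,0.005],"jaw":0},{"dr":[0,0,0],"linear":[0,0,0.0005],"jaw":0},{"dr":[0,0,0],"linear":[0,0,0],"jaw":0.85},{"dr":[0,0,0],"linear":[0,0,0],"jaw":1},{"dr":[0,0,0],"linear":[0,0,0],"jaw":1},{"dr":[0,0,0],"linear":[0,0,0],"jaw":1}]'
python3 -m creep '[{"dr":[0,0,0],"linear":[0,0,-0.03],"jaw":1},{"dr":[0,0,0],"linear":[0,0,-0.05],"jaw":1},{"dr":[0,0,0],"linear":[0,0,-0.05],"jaw":1},{"dr":[0,0,0],"linear":[0,0,-0.05],"jaw":1},{"dr":[0,0,0],"linear":[0,0,-0.02],"jaw":1},{"dr":[0,0,0],"linear":[0,0,0],"jaw":1}]'
python3 - <<'E'
from h import *
w=env.capture("wrist")
for o in lid(w,0,.038):
  if abs(o[2][1]+100)<30:print(o)
togo(.4655,.340,.16,14.5)
E
```

```text
t: 22.35
ee_pos: [0.4594, -0.1003, -0.0293]
tcp_rot: [1.0, 0.015, 0.0, 0.0]
contact_force: [0.3, -0.4, 0.0]
opening: 0.0854
grip_force: 0.0
t: 23.1
ee_pos: [0.4599, -0.1005, 0.1714]
tcp_rot: [1.0, 0.015, 0.001, 0.0]
contact_force: [0.2, 0.7, -0.4]
opening: 0.0857
grip_force: 0.0
(0.81, array([255., 166.]), array([ 459.8, -101.3]), array([112.2,  63.1]), 0.3)
(0.79, array([242.,   9.]), array([619.7, -98. ]), array([98.1, 29. ]), -88.2)
at [ 0.4581 -0.0998  0.1681] head 1.77 tilt [-0.003 -0.001 -1.   ] t 23.2
shift [ 0.021  -0.4394  0.0086] wz -0.2223
```

```bash
python3 -m creep '[{"dr":[0,0,0],"linear":[0.0023,-0.0488,0],"jaw":1},{"dr":[0,0,0],"linear":[0.0023,-0.0488,0],"jaw":1},{"dr":[0,0,0],"linear":[0.0023,-0.0488,0],"jaw":1},{"dr":[0,0,0],"linear":[0.0023,-0.0488,0],"jaw":1},{"dr":[0,0,0],"linear":[0.0023,-0.0488,0],"jaw":1},{"dr":[0,0,0],"linear":[0.0023,-0.0488,0],"jaw":1},{"dr":[0,0,0],"linear":[0.0023,-0.0488,0],"jaw":1},{"dr":[0,0,0],"linear":[0.0023,-0.0488,0],"jaw":1},{"dr":[0,0,0],"linear":[0.0023,-0.0488,0],"jaw":1},{"dr":[0,0,-0.111],"linear":[0,0,0.02],"jaw":1},{"dr":[0,0,-0.111],"linear":[0,0,0.02],"jaw":1},{"dr":[0,0,0],"linear":[0,0,0],"jaw":1}]'
python3 - <<'E'
from h import *
for i in range(2):
  w=env.capture("wrist")
  for o in lid(w,0,.038):
    if abs(o[2][1]-340)<30:print(o)
togo(.4655,.340,-.032,14.5)
E
```

```text
t: 24.7
ee_pos: [0.4634, 0.3379, 0.1251]
tcp_rot: [0.992, 0.126, -0.004, 0.002]
contact_force: [-1.2, -1.0, -0.6]
opening: 0.0855
grip_force: 0.0
(0.82, array([251., 162.]), array([469.8, 342.7]), array([110.3,  61.4]), 14.6)
(0.7, array([253., 165.]), array([469. , 342.6]), array([112.5,  62.8]), 16.1)
at [0.4666 0.3393 0.1307] head 14.4 tilt [ 0. -0. -1.] t 24.9
shift [-0.001  -0.0009  0.1627] wz -0.0017
```

```bash
python3 -m creep '[{"dr":[0,0,-0.007],"linear":[0.0025,-0.002,0.05],"jaw":1},{"dr":[0,0,0],"linear":[0,0,0.05],"jaw":1},{"dr":[0,0,0],"linear":[0,0,0.035],"jaw":1},{"dr":[0,0,0],"linear":[0,0,0.017],"jaw":1},{"dr":[0,0,0],"linear":[0,0,0.01],"jaw":1},{"dr":[0,0,0],"linear":[0,0,0],"jaw":1},{"dr":[0,0,0],"linear":[0,0,0],"jaw":0.8},{"dr":[0,0,0],"linear":[0,0,0],"jaw":0},{"dr":[0,0,0],"linear":[0,0,0],"jaw":0},{"dr":[0,0,0],"linear":[0,0,0],"jaw":0},{"dr":[0,0,0],"linear":[0,0,0],"jaw":0}]' 60
python3 -m creep '[{"dr":[0,0,0],"linear":[0,0,-0.01],"jaw":0},{"dr":[0,0,0],"linear":[0,0,-0.05],"jaw":0},{"dr":[0,0,0],"linear":[0,0,-0.05],"jaw":0},{"dr":[0,0,0],"linear":[0,0,-0.04],"jaw":0},{"dr":[0,0,0],"linear":[0.055,0,0],"jaw":0},{"dr":[0,0,0],"linear":[0.055,0,0],"jaw":0},{"dr":[0,0,0],"linear":[-0.055,0,0],"jaw":0},{"dr":[0,0,0],"linear":[-0.055,0,0],"jaw":0},{"dr":[0,0,0],"linear":[0,0,0],"jaw":0},{"dr":[0,0,0],"linear":[0,0,0],"jaw":0}]'; python3 r.py
python3 -m creep '[{"dr":[0,0,0],"linear":[0.055,0,0],"jaw":0},{"dr":[0,0,0],"linear":[0.055,0,0],"jaw":0},{"dr":[0,0,0],"linear":[0,0,0],"jaw":0},{"dr":[0,0,0],"linear":[0,0,0],"jaw":0}]'; python3 r.py
python3 -c "
from h import *
togo(.5115,.081,.118,17.7)"
```

```text
t: 26.28
ee_pos: [0.4697, 0.3428, -0.0296]
tcp_rot: [0.992, 0.13, 0.002, -0.001]
contact_force: [0.2, 0.6, 6.2]
opening: 0.0613
grip_force: 67.6
t: 27.52
ee_pos: [0.4679, 0.3418, 0.1182]
tcp_rot: [0.992, 0.13, -0.0, 0.0]
contact_force: [-0.0, -0.1, -3.2]
opening: 0.0609
grip_force: 67.4
[ 0.259 -0.094  3.278 -0.039  0.019 -0.006] [0.244 0.422 0.118 0.026 0.036 0.022] [0.4694 0.3422 0.1193] 0.06082022215484874 27.725
t: 28.22
ee_pos: [0.5748, 0.3701, 0.118]
tcp_rot: [0.992, 0.129, -0.001, 0.0]
contact_force: [-0.8, -0.2, -3.3]
opening: 0.0613
grip_force: 67.5
[-0.581 -0.256  3.215 -0.016 -0.     0.019] [0.404 0.342 0.232 0.02  0.028 0.023] [0.574  0.3702 0.119 ] 0.061067251741540936 28.425
at [0.574  0.3702 0.119 ] head 14.91 tilt [ 0.001 -0.    -1.   ] t 28.425
shift [-0.1348  0.2634  0.0009] wz -0.0487
```

```bash
python3 -m creep '[{"dr":[0,0,0],"linear":[-0.0225,0.0439,0],"jaw":0},{"dr":[0,0,0],"linear":[-0.0225,0.0439,0],"jaw":0},{"dr":[0,0,0],"linear":[-0.0225,0.0439,0],"jaw":0},{"dr":[0,0,0],"linear":[-0.0225,0.0439,0],"jaw":0},{"dr":[0,0,0],"linear":[-0.0225,0.0439,0],"jaw":0},{"dr":[0,0,0],"linear":[-0.0225,0.0439,0],"jaw":0},{"dr":[0,0,-0.049],"linear":[0,0,0],"jaw":0},{"dr":[0,0,0],"linear":[0,0,0],"jaw":0},{"dr":[0,0,0],"linear":[0,0,0],"jaw":0}]'
python3 - <<'E'
from h import *
env.capture("top");togo(.5115,.081,.0095,17.7);env.capture("top");togo(.5115,.081,.0095,17.7)
E
```

```text
t: 29.55
ee_pos: [0.5117, 0.0814, 0.1188]
tcp_rot: [0.988, 0.154, 0.0, 0.0]
contact_force: [0.3, -0.2, -3.7]
opening: 0.0611
grip_force: 68.1
at [0.5117 0.0815 0.1187] head 17.73 tilt [ 0.001  0.    -1.   ] t 29.6
shift [-0.0004  0.0004  0.1092] wz 0.0005
at [0.5118 0.0816 0.1186] head 17.74 tilt [ 0.  0. -1.] t 29.65
shift [-0.0004  0.0005  0.1091] wz 0.0006
```

```bash
python3 -m creep '[{"dr":[0,0,0],"linear":[0,0.0005,0.045],"jaw":0},{"dr":[0,0,0],"linear":[0,0,0.04],"jaw":0},{"dr":[0,0,0],"linear":[0,0,0.015],"jaw":0},{"dr":[0,0,0],"linear":[0,0,0.006],"jaw":0},{"dr":[0,0,0],"linear":[0,0,0],"jaw":0},{"dr":[0,0,0],"linear":[0,0,0],"jaw":0}]'
python3 -m creep '[{"dr":[0,0,0],"linear":[0,0,0.002],"jaw":0},{"dr":[0,0,0],"linear":[0,0,0],"jaw":0}]'
```

```text
t: 30.4
ee_pos: [0.5135, 0.0805, 0.0142]
tcp_rot: [0.988, 0.154, 0.002, 0.0]
contact_force: [-0.4, 0.3, -3.5]
opening: 0.0608
grip_force: 67.9
t: 30.65
ee_pos: [0.5129, 0.0805, 0.0114]
tcp_rot: [0.988, 0.154, 0.001, 0.0]
contact_force: [0.9, 0.1, -1.4]
opening: 0.0611
grip_force: 68.4
```

```bash
python3 -m creep '[{"dr":[0,0,0],"linear":[0,0,0.0005],"jaw":0},{"dr":[0,0,0],"linear":[0,0,0],"jaw":0.85},{"dr":[0,0,0],"linear":[0,0,0],"jaw":1},{"dr":[0,0,0],"linear":[0,0,0],"jaw":1},{"dr":[0,0,0],"linear":[0,0,0],"jaw":1},{"dr":[0,0,0],"linear":[0,0,-0.02],"jaw":1},{"dr":[0,0,0],"linear":[0,0,-0.05],"jaw":1},{"dr":[0,0,0],"linear":[0,0,-0.05],"jaw":1},{"dr":[0,0,0],"linear":[0,0,-0.04],"jaw":1},{"dr":[0,0,0],"linear":[0,0,0],"jaw":1}]'
python3 - <<'E'
from h import *
w=env.capture("wrist");s=env.capture("scene")
for o in lid(w,0,.079):
  if abs(o[2][1]-80)<40:print(o)
a=cv2.resize(s["frame"][130:230,190:330],(560,400));b=cv2.resize(w["frame"][60:260,180:330],(240,400*1));cv2.imwrite("pics/k.png",np.hstack([a,cv2.resize(b,(240,400))]))
togo(.459,-.1005,.16,1.3)
E
```

```text
t: 31.9
ee_pos: [0.5147, 0.0805, 0.1747]
tcp_rot: [0.988, 0.154, 0.004, 0.001]
contact_force: [-0.4, -0.0, -0.1]
opening: 0.0858
grip_force: 0.0
(0.85, array([252., 168.]), array([513.9,  79.8]), array([112.4,  63. ]), 18.4)
(0.53, array([246., 128.]), array([567. , 100.3]), array([44.8,  3. ]), -72.3)
at [0.5111 0.0805 0.1685] head 17.69 tilt [-0.002 -0.001 -1.   ] t 32.05
shift [-0.1046  0.1566  0.0086] wz 0.2861
```

View pics/k.png

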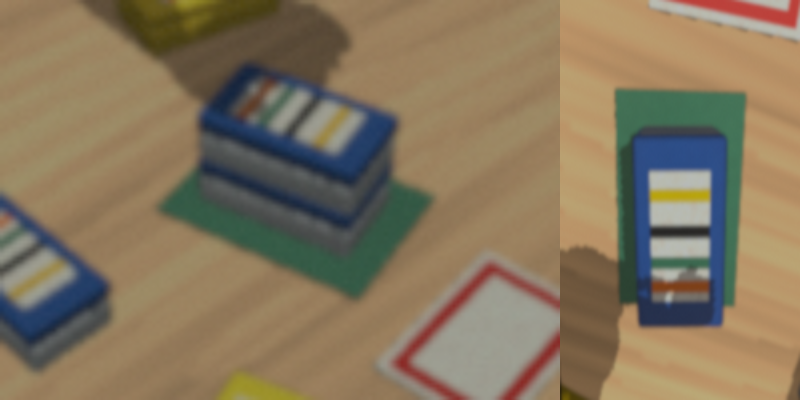

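The picture shows the two quiet tins stacked squarely on the middle of the mat (crop 295,160). Back to the rattler M next.

```bash
python3 -m creep '[{"dr":[0,0,0],"linear":[-0.026,0.0392,0],"jaw":1},{"dr":[0,0,0],"linear":[-0.026,0.0392,0],"jaw":1},{"dr":[0,0,0],"linear":[-0.026,0.0392,0],"jaw":1},{"dr":[0,0,0],"linear":[-0.0265,0.039,0],"jaw":1},{"dr":[0,0,0.141],"linear":[0,0,0.02],"jaw":1},{"dr":[0,0,0.141],"linear":[0,0,0.02],"jaw":1},{"dr":[0,0,0],"linear":[0,0,0],"jaw":1}]'
python3 - <<'E'
from h import *
for i in range(2):
  w=env.capture("wrist")
  for o in lid(w,0,.038):
    if abs(o[2][1]+100)<30 and o[2][0]<500:print(o)
togo(.459,-.1005,-.031,1.5)
E
```

```text
t: 32.92
ee_pos: [0.4573, -0.0996, 0.1259]
tcp_rot: [1.0, 0.014, -0.004, -0.001]
contact_force: [0.1, -0.4, -0.2]
opening: 0.0851
grip_force: 0.0
(0.65, array([259., 172.]), array([ 459.8, -101.2]), array([113. ,  63.1]), 2.1)
(0.61, array([256., 176.]), array([ 459.7, -100.9]), array([113.4,  61.6]), 1.9)
at [ 0.4603 -0.1004  0.1303] head 1.64 tilt [ 0.  0. -1.] t 33.125
shift [-0.0013  0.      0.1613] wz 0.0024
```

```bash
python3 -m creep '[{"dr":[0,0,0],"linear":[0,0,0.05],"jaw":1},{"dr":[0,0,0],"linear":[0,0,0.05],"jaw":1},{"dr":[0,0,0],"linear":[0,0,0.035],"jaw":1},{"dr":[0,0,0],"linear":[0,0,0.017],"jaw":1},{"dr":[0,0,0],"linear":[0,0,0.009],"jaw":1},{"dr":[0,0,0],"linear":[0,0,0],"jaw":1},{"dr":[0,0,0],"linear":[0,0,0],"jaw":0.8},{"dr":[0,0,0],"linear":[0,0,0],"jaw":0},{"dr":[0,0,0],"linear":[0,0,0],"jaw":0},{"dr":[0,0,0],"linear":[0,0,0],"jaw":0},{"dr":[0,0,0],"linear":[0,0,0],"jaw":0}]' 60
python3 -m creep '[{"dr":[0,0,0],"linear":[0,0,-0.01],"jaw":0},{"dr":[0,0,0],"linear":[0,0,-0.05],"jaw":0},{"dr":[0,0,0],"linear":[0,0,-0.05],"jaw":0},{"dr":[0,0,0],"linear":[0,0,-0.04],"jaw":0},{"dr":[0,0,0],"linear":[0.055,0,0],"jaw":0},{"dr":[0,0,0],"linear":[0.055,0,0],"jaw":0},{"dr":[0,0,0],"linear":[-0.055,0,0],"jaw":0},{"dr":[0,0,0],"linear":[-0.055,0,0],"jaw":0},{"dr":[0,0,0],"linear":[0.055,0,0],"jaw":0},{"dr":[0,0,0],"linear":[0.055,0,0],"jaw":0},{"dr":[0,0,0],"linear":[-0.055,0,0],"jaw":0},{"dr":[0,0,0],"linear":[-0.055,0,0],"jaw":0}]'
python3 -m creep '[{"dr":[0,0,0],"linear":[0.055,0,0],"jaw":0},{"dr":[0,0,0],"linear":[0.055,0,0],"jaw":0},{"dr":[0,0,0],"linear":[-0.055,0,0],"jaw":0},{"dr":[0,0,0],"linear":[-0.055,0,0],"jaw":0},{"dr":[0,0,0],"linear":[0.055,0,0],"jaw":0},{"dr":[0,0,0],"linear":[0.055,0,0],"jaw":0},{"dr":[0,0,0],"linear":[-0.055,0,0],"jaw":0},{"dr":[0,0,0],"linear":[-0.055,0,0],"jaw":0},{"dr":[0,0,0],"linear":[0,0,0],"jaw":0},{"dr":[0,0,0],"linear":[0,0,0],"jaw":0}]';python3 r.py
python3 -c "
from h import *
togo(.669,.0865,.12,9)"
```

```text
t: 34.5
ee_pos: [0.4615, -0.101, -0.0294]
tcp_rot: [1.0, 0.013, 0.001, 0.001]
contact_force: [0.3, 0.4, 6.6]
opening: 0.0613
grip_force: 67.7
t: 36.0
ee_pos: [0.4583, -0.1001, 0.116]
tcp_rot: [1.0, 0.014, -0.004, -0.001]
contact_force: [-0.0, -0.2, -1.7]
opening: 0.0609
grip_force: 70.8
t: 37.25
ee_pos: [0.4598, -0.1004, 0.1189]
tcp_rot: [1.0, 0.013, 0.0, 0.0]
contact_force: [-0.0, -1.1, -2.1]
opening: 0.0608
grip_force: 71.3
[ 1.67e-01  1.64e-01  2.61e+00 -9.00e-03  2.10e-02 -2.00e-03] [0.378 0.593 0.326 0.031 0.025 0.034] [ 0.4609 -0.1006  0.1196] 0.0605679522585508 37.45
at [ 0.4609 -0.1006  0.1196] head 1.56 tilt [ 0.001  0.    -1.   ] t 37.45
shift [ 2.131e-01 -1.814e-01 -2.000e-04] wz -0.1299
```

```bash
sed -i 's/range(4)/range(12)/' r.py; python3 r.py; python3 -m creep '[{"dr":[0,0,0],"linear":[0.055,0,0],"jaw":0},{"dr":[0,0,0],"linear":[0.055,0,0],"jaw":0},{"dr":[0,0,0],"linear":[0,0,0],"jaw":0},{"dr":[0,0,0],"linear":[0,0,0],"jaw":0},{"dr":[0,0,0],"linear":[0,0,0],"jaw":0}]'; python3 r.py
```

```text
[ 0.198 -0.073  3.041 -0.013  0.018  0.019] [0.367 0.424 0.393 0.027 0.038 0.027] [ 0.4599 -0.1005  0.1189] 0.060847311047969733 38.05
t: 38.67
ee_pos: [0.5691, -0.0975, 0.1191]
tcp_rot: [1.0, 0.013, 0.0, 0.0]
contact_force: [-0.4, -0.2, -2.8]
opening: 0.061
grip_force: 71.2
[-7.900e-02 -2.090e-01  3.163e+00  1.100e-02 -3.200e-02  2.000e-03] [0.518 0.431 0.311 0.02  0.036 0.042] [ 0.5699 -0.0975  0.1189] 0.06090838966965552 39.275
```

```bash
python3 -m creep '[{"dr":[0,0,0],"linear":[0.0209,-0.0363,0],"jaw":0},{"dr":[0,0,0],"linear":[0.0209,-0.0363,0],"jaw":0},{"dr":[0,0,0],"linear":[0.0209,-0.0363,0],"jaw":0},{"dr":[0,0,0],"linear":[0.0209,-0.0363,0],"jaw":0},{"dr":[0,0,0],"linear":[0.0209,-0.0363,0],"jaw":0},{"dr":[0,0,-0.13],"linear":[0,0,0],"jaw":0},{"dr":[0,0,0],"linear":[0,0,0],"jaw":0},{"dr":[0,0,0],"linear":[0,0,0],"jaw":0},{"dr":[0,0,0],"linear":[0,0,0],"jaw":0},{"dr":[0,0,0],"linear":[0,0,0],"jaw":0}]'
python3 - <<'E'
from h import *
togo(.669,.0865,.12,9)
s=env.capture("scene");t=env.capture("top");
for o in lid(t,0,.19):print(o)
for o in env.silhouettes(t,"card"): print("card",rect(t,o["region"],.003))
cv2.imwrite("pics/e.png",np.hstack([cv2.resize(s["frame"],(400,300)),cv2.resize(t["frame"][80:260,140:380],(400,300))]))
E
```

```text
t: 40.52
ee_pos: [0.6694, 0.0863, 0.119]
tcp_rot: [0.997, 0.078, 0.0, 0.0]
contact_force: [0.1, 0.1, -3.4]
opening: 0.0607
grip_force: 71.3
at [0.6694 0.0863 0.119 ] head 8.92 tilt [ 0.  0. -1.] t 40.525
shift [-0.0004 -0.0003 -0.001 ] wz -0.0014
(0.66, array([297., 146.]), array([614.1, -80.4]), array([94.8, 55.6]), -68.6)
(0.56, array([240., 206.]), array([489.2,  45.8]), array([62.7, 15.5]), 8.2)
card (array([677.8,  38. ]), array([83.2, 23.5]), 4.4)
```

View pics/e.png

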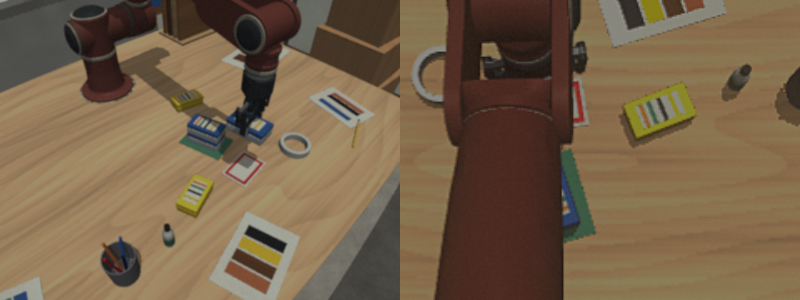

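The picture shows M held level above the card (left view 250,125), with the pile intact at (205,130) and the bystanders in place. I'm handing the job in.

```bash
python3 -c "
from bench import env
print(env.close_job())"
```

```text
the job is handed in; nothing more can be done
None
```

I handed the job in at about 41 s: the two quiet tins are stacked squarely on the middle of the green mat, and the tin that rattled when shaken is held level about 15 cm above the middle of the red-framed card.

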